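# Load the drawn-back syringes into the caddy

### The arm

A 6-joint arm with a two-finger parallel gripper is mounted at the origin on the work surface. World frame = base frame: x ahead of the robot, y to its left, z up, the work surface at z = 0. Lengths are in m, angles in rad, forces in N, time in s.
With the tool pointing down it reaches from about 0.4 to 0.925 m from the base axis. Payload 3.4 kg.
Tool frame: the origin (TCP) lies on the centre line of the jaws, within the pads' length; the fingertips stand 22 mm ahead of it and the grasp point (between the pads) lies 3 mm ahead of it; z points along the fingers, y is the direction in which the jaws open and shut (so a half turn about z gives the same grasp; the last joint's range is limited). The gripper opens to 85 mm and grips with 20 to 120 N. Pads are 22 mm wide; open, the fingers measure 114 mm over their backs; the gripper's body (76 mm by 85 mm) begins 54 mm behind the grasp point. The pads swing forward as they close: fully open they stand 13 mm farther back than shut.
Start: joints at [-1.415, 0.307, 1.506, -0, 1.328, -0.073], TCP at [0.13, -0.56, 0.253] pointing down, gripper open.
Joint ranges: [-3.12, 3.12], [-1.05, 2.28], [0.14, 2.33], [-1.42, 4.57], [0.1, 2.73], [-2.68, 2.68]. Speed limits (rad/s): [2.57, 2.57, 3.14, 3.14, 3.14, 3.14].

### API

Orientations are given as a unit quaternion [x, y, z, w].
In Python, from cell import ctrl, cams, boxes_of gives the robot as it stands. The module is installed in compiled form; this text tells all that it offers.
- The arm moves only by the tool send_rows, never from a script. Its arguments are lists of equal length, an entry for each row: "xyz": the shift along the tool's x, y, z in mm, a list of three; "spin": the turn about the tool's z in degrees; "fingers": the opening, from -1 (shut) to 1 (fully open), so that 0 is half open. In form: {"xyz": [[tx, ty, tz], ...], "spin": [spin, ...], "fingers": [fingers, ...]}. A call has 1 to 8 rows; each row shifts and turns the pose as measured when the row begins, along the tool's axes as they then stand; what a row does not reach is not made up. A row lasts 1/10 s, in which the tool goes at most 50 mm and 8.59 degrees, less where a joint would pass 70% of its speed; a pose out of reach is approached as far as the arm can. A call is refused whole if a number of a shift passes 50 or a number of a turn 8.59, either way. A call with a gripper value outside its range is refused whole. The fingers move at their own pace and stop on an object; "grip_force" is the grip in N (left out, the last holds). Time passes only in rows, so rows that do not move let the fingers close. It gives the time, the measured TCP pose, the force and the opening at its end, in the units of the state.
- ctrl.get_obs(): the state, without advancing time (a new reading comes with each control period).
- cams.get_image(name): name is "scene" or "top" or "wrist"; returns a dict with "img" (420x560x3 uint8, red, green, blue), "intrinsics" (3x3 intrinsics, pixels), "rvec" (rotation vector, rad) and "tvec" (3), from world to camera coordinates, as OpenCV has them. Camera axes: x right, y down, z forward; pixel columns grow to the right and rows downward; lengths in m; the calibration is good to about 2 mm. A picture is of the moment at which its call begins. There is no depth.
- ctrl.close_job(): hands the job in, once; it reports no verdict.
Trained networks look in a picture, given as the dict that the camera call returned (one of the last four; its "shot" number tells which), for a name from the list of things; names that differ only in an ending like _2 or _b are one class to them, and where a whole thing is asked for, a point or a joint stands for the part that bears it (a point fixed in the world has none). Each returns a list of dicts, best first, with "p" (0 to 1); they miss things now and then, are a little off and sometimes report something else, mostly with a low value. They report only what shows in the picture. A call takes as long as a camera call. They do not tell look-alikes from the thing itself.
- boxes_of(picture, name): "extent" ([left, top, width, height] in pixels, round what is visible of it).
The state is a dict: "t": time; "joint_positions": joint angles; "qd": joint speeds; "effort": joint torques, N m; "tcp_pos": TCP position; "orientation": TCP orientation; "wrist_force": force on the tool from outside, world axes, zero at the start; "torque": the same for the moment, N m; "gripper_width": finger opening in m.
Only numpy, scipy, OpenCV 4.12 (cv2) and the standard library are available. Lean on these libraries where they do the work, as an engineer would, in place of code of your own. Each camera call takes 0.05 s, during which the arm holds its last target. There are 200 camera calls.

### The job

Gather the three syringes whose plungers are pulled out into the grey caddy: lay each in the pair of notches made for its barrel size (small, medium, large), centred lengthwise on the two supports and resting right down in both notches, either way round. Leave the two syringes whose plungers are pushed in where they lie on the bench.

Things in the scene. Friction and masses are not known exactly. Their poses are not given: they have to be found in the camera images.
- drawn_small_mid (a point): Syringe, clear barrel 16 mm thick, 80 long, plunger PULLED OUT: blue thumb disc 45 mm behind the finger flange. Point: middle of the barrel, on its axis, 8 mm above the bench; x along the barrel to the nozzle, z up. Nozzle ends at x = 53 mm; flange (28 wide, 16 high, flat below: no rolling) at -43 to -40, plunger end at -91. Rigid (plunger does not slide), 14 to 28 g, balanced within 15 mm of the point.
- drawn_medium_mid (a point): Syringe, clear barrel 22 mm thick, 90 long, plunger PULLED OUT: blue thumb disc 52 mm behind the finger flange. Point: middle of the barrel, on its axis, 11 mm above the bench; x along the barrel to the nozzle, z up. Nozzle ends at x = 58 mm; flange (36 wide, 22 high, flat below: no rolling) at -48 to -45, plunger end at -103. Rigid (plunger does not slide), 22 to 45 g, balanced within 15 mm of the point.
- drawn_large_mid (a point): Syringe, clear barrel 29 mm thick, 100 long, plunger PULLED OUT: blue thumb disc 60 mm behind the finger flange. Point: middle of the barrel, on its axis, 14.5 mm above the bench; x along the barrel to the nozzle, z up. Nozzle ends at x = 63 mm; flange (44 wide, 29 high, flat below: no rolling) at -53 to -50, plunger end at -116. Rigid (plunger does not slide), 35 to 70 g, balanced within 15 mm of the point.
- pushed_medium_mid (a point): Syringe, clear barrel 22 mm thick, 90 long, plunger PUSHED IN: blue thumb disc 8 mm behind the finger flange. Point: middle of the barrel, on its axis, 11 mm above the bench; x along the barrel to the nozzle, z up. Nozzle ends at x = 58 mm; flange (36 wide, 22 high, flat below: no rolling) at -48 to -45, plunger end at -59. Stays on the bench.
- pushed_large_mid (a point): Syringe, clear barrel 29 mm thick, 100 long, plunger PUSHED IN: blue thumb disc 8 mm behind the finger flange. Point: middle of the barrel, on its axis, 14.5 mm above the bench; x along the barrel to the nozzle, z up. Nozzle ends at x = 63 mm; flange (44 wide, 29 high, flat below: no rolling) at -53 to -50, plunger end at -64. Stays on the bench.
- seat_small (a point): Holder for the small syringe: two fixed white notched supports 6 mm thick, 25 mm before and behind the point along x (44 mm free between for fingers). Notch floor 18 mm wide, 23 mm above the bench; sides slope out to 32 mm wide at the top, 37 mm up. Point: where the barrel's middle lies when seated, 31 mm above the bench; x along the notches, z up.
- seat_medium (a point): Holder for the medium syringe: two fixed white notched supports 6 mm thick, 25 mm before and behind the point along x (44 mm free between for fingers). Notch floor 24 mm wide, 23 mm above the bench; sides slope out to 42 mm wide at the top, 37 mm up. Point: where the barrel's middle lies when seated, 34 mm above the bench; x along the notches, z up.
- seat_large (a point): Holder for the large syringe: two fixed white notched supports 6 mm thick, 25 mm before and behind the point along x (44 mm free between for fingers). Notch floor 31 mm wide, 23 mm above the bench; sides slope out to 53 mm wide at the top, 37 mm up. Point: where the barrel's middle lies when seated, 37.5 mm above the bench; x along the notches, z up.
- caddy: Fixed grey tray, 130 mm (x) by 236 mm (y), floor 5 mm thick, rim 11 mm high, carrying the three holders side by side 72 mm apart, all along its x; which holder is where changes, and the tray shifts and turns between starts. Origin: centre of its underside, on the bench; z up.
Mind the look-alikes: they are no part of the job. What is shaped like the part that bears drawn_medium_mid but red is not meant.

How it is judged:
At the end, for the whole second after the job is handed in: Each pulled-out syringe lies in the notches of its own size: middle of the barrel within 12 mm horizontally and 4 mm in height of the seat point, barrel within 0.15 rad of the notches (either way round), at rest; both pushed-in syringes within 30 mm of where they started (horizontal distance between drawn_small_mid and seat_small below 0.012 m and z of drawn_small_mid in the frame of seat_small between -0.004 and 0.004 m and angle between the x axis of drawn_small_mid and the x axis of seat_small, either way round below 0.15 rad and linear speed of each of drawn_small, drawn_medium, drawn_large below 0.01 m/s and horizontal distance between drawn_medium_mid and seat_medium below 0.012 m and z of drawn_medium_mid in the frame of seat_medium between -0.004 and 0.004 m and angle between the x axis of drawn_medium_mid and the x axis of seat_medium, either way round below 0.15 rad and horizontal distance between drawn_large_mid and seat_large below 0.012 m and z of drawn_large_mid in the frame of seat_large between -0.004 and 0.004 m and angle between the x axis of drawn_large_mid and the x axis of seat_large, either way round below 0.15 rad and distance of each of pushed_medium_mid, pushed_large_mid from where it was at the start of the episode below 0.03 m); the robot touches nothing.
It fails at once if a pushed-in syringe is moved by more than 30 mm or picked up (distance of any of pushed_medium_mid, pushed_large_mid from where it was at the start of the episode above 0.03 m).
It also fails if it takes over 93 s, if anything falls off the work surface, if the arm or the gripper's body presses on something with over 40 N, if the wrist force passes 120 N, or if a joint passes its speed limit or range.

## Working session

There is one attempt and no reset: what is moved stays moved. The work goes in short steps, Python scripts to look and compute and a tool call to move; the robot and the scene stay as the last step left them, time stands still between calls to the robot, and variables do not carry over. Pictures are saved under pics/ and viewed, about 12 in all and at most 16, crops included, and the job is handed in when it is done.

Besides the shell and the picture viewer there is one more tool, called as name([rows], argument=value, ...), one row to a line, values as JSON. send_rows: Moves the arm, as the interface text tells. Its arguments: {"type":"object","properties":{"xyz":{"type":"array"},"spin":{"type":"array"},"fingers":{"type":"array"},"grip_force":{"type":"number"}},"required":["xyz","spin","fingers"]}

```bash
mkdir -p pics; cat > h.py <<'E'
import numpy as np, cv2
from cell import ctrl, cams, boxes_of
def shot(n,name=None):
    p=cams.get_image(n)
    if name: cv2.imwrite(f"pics/{name}.png",p["img"][:,:,::-1])
    return p
def to_world(p,uv,z):
    R=cv2.Rodrigues(np.array(p["rvec"],float))[0];t=np.array(p["tvec"],float).ravel()
    uv=np.atleast_2d(np.array(uv,float));K=np.array(p["intrinsics"],float)
    d=np.c_[uv,np.ones(len(uv))]@np.linalg.inv(K).T@R
    c=-R.T@t
    return c+d*((z-c[2])/d[:,2])[:,None]
def to_px(p,X):
    return cv2.projectPoints(np.atleast_2d(np.array(X,float)),np.array(p["rvec"],float),np.array(p["tvec"],float),np.array(p["intrinsics"],float),None)[0][:,0]
NAMES=["drawn_small_mid","drawn_medium_mid","drawn_large_mid","pushed_medium_mid","pushed_large_mid","seat_small","seat_medium","seat_large","caddy"]
E
python3 - <<'E'
from h import *
for c in ("top","scene"):
    p=shot(c,c+"0")
    print(c,p["img"].shape)
    for n in NAMES:
        print(n,[(np.round(b["extent"]).tolist(),round(b["p"],2)) for b in boxes_of(p,n)][:5])
print(ctrl.get_obs())
E
```

```text
top (420, 560, 3)
drawn_small_mid [([330.0, 191.0, 9.0, 43.0], 0.68)]
drawn_medium_mid [([376.0, 234.0, 6.0, 54.0], 0.89), ([359.0, 149.0, 11.0, 46.0], 0.7), ([409.0, 114.0, 13.0, 52.0], 0.69), ([181.0, 183.0, 15.0, 25.0], 0.16)]
drawn_large_mid [([267.0, 185.0, 18.0, 55.0], 0.58), ([205.0, 189.0, 15.0, 19.0], 0.48), ([149.0, 172.0, 81.0, 53.0], 0.29)]
pushed_medium_mid [([392.0, 179.0, 13.0, 36.0], 0.54)]
pushed_large_mid [([296.0, 162.0, 11.0, 36.0], 0.93)]
seat_small []
seat_medium [([204.0, 190.0, 17.0, 15.0], 0.74)]
seat_large [([156.0, 185.0, 18.0, 17.0], 0.71), ([360.0, 150.0, 12.0, 45.0], 0.38)]
caddy [([148.0, 170.0, 81.0, 54.0], 0.68)]
scene (420, 560, 3)
drawn_small_mid [([208.0, 211.0, 6.0, 41.0], 0.58)]
drawn_medium_mid [([161.0, 244.0, 18.0, 54.0], 0.91), ([72.0, 279.0, 40.0, 67.0], 0.75), ([156.0, 173.0, 15.0, 41.0], 0.62), ([125.0, 230.0, 18.0, 36.0], 0.33)]
drawn_large_mid [([272.0, 196.0, 21.0, 53.0], 0.6)]
pushed_medium_mid [([128.0, 229.0, 16.0, 36.0], 0.82)]
pushed_large_mid [([244.0, 233.0, 15.0, 41.0], 0.89)]
seat_small [([378.0, 220.0, 20.0, 19.0], 0.73), ([20
[... 179 characters left out ...]
0, 'joint_positions': array([-1.41543679e+00,  3.06784472e-01,  1.50640099e+00, -1.55926622e-05,
        1.32839248e+00, -7.34951932e-02]), 'qd': array([ 7.93820501e-04,  1.26129504e-03,  3.20841669e-04,  9.90146581e-05,
       -1.62480109e-04, -1.57706105e-03]), 'effort': array([ 3.99386158e-05, -4.57496095e+01, -2.52342331e+01, -1.21692628e-04,
        7.26541184e-04,  7.05941630e-06]), 'tcp_pos': array([ 0.13042041, -0.56002024,  0.25331343]), 'orientation': array([ 9.93460116e-01,  1.14179674e-01, -7.26088489e-06,  7.66375126e-06]), 'wrist_force': array([-0.02907548,  0.02415497,  0.23441331]), 'torque': array([-0.0289282 ,  0.00410919, -0.00905771]), 'gripper_width': 0.0852723972435799}
```

```bash
python3 - <<'E'
from h import *
i=cv2.imread("pics/top0.png")[100:300,140:440]
cv2.imwrite("pics/top0c.png",cv2.resize(i,(795,530),interpolation=cv2.INTER_CUBIC))
i=cv2.imread("pics/scene0.png")[150:360,60:440]
cv2.imwrite("pics/scene0c.png",cv2.resize(i,(796,440),interpolation=cv2.INTER_CUBIC))
E
```

```text
(no output)
```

View pics/top0c.png

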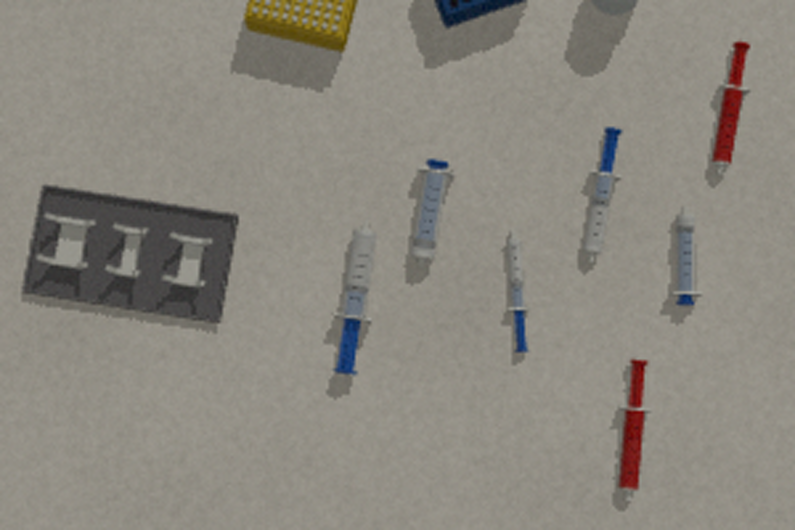

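View pics/scene0c.png

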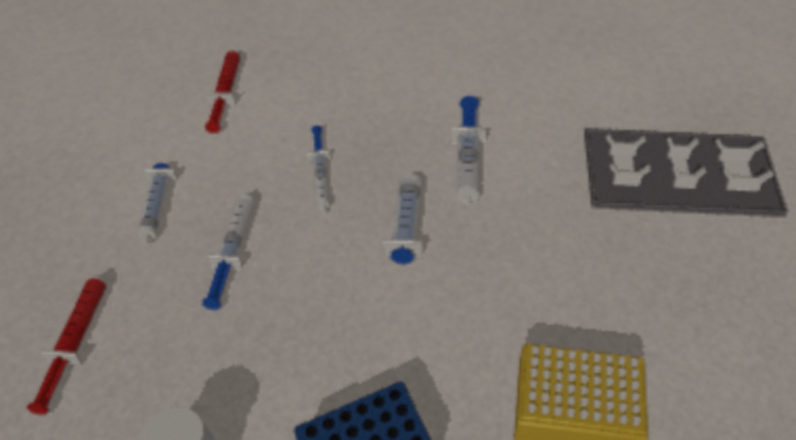

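The top crop shows five non-red syringes. The pulled-out ones, with a long blue plunger, are:
- large, at about (355,300)
- small, at about (517,293)
- medium, at about (602,195)

The two pushed-in syringes are at (432,210) and (685,258). The two red ones at (730,105) and (633,425) are look-alikes. The holders from left to right are large, small and medium.

```bash
python3 - <<'E'
from h import *
p=shot("top")
f=lambda l:np.array(l)/2.65+[140,100]
D={"large":[(345,372),(350,318),(364,230),.0145],"small":[(521,350),(517,308),(513,235),.008],"medium":[(612,131),(604,175),(591,262),.011],
"pl":[(437,163),(434,170),(423,257),.0145],"pm":[(685,300),(685,293),(685,210),.011]}
for k,v in D.items():
    w=to_world(p,f(v[:3]),v[3]); d=w[2]-w[0]; print(k,w[:,:2].round(3).tolist(),"yaw",round(np.degrees(np.arctan2(d[1],d[0])),1))
w=to_world(p,f([(42,187),(238,215),(217,327),(22,297)]),.011);print("caddy",w[:,:2].round(3).tolist(),w.mean(0).round(3))
w=to_world(p,f([(68,243),(127,250),(190,262)]),.03);print("holders",w[:,:2].round(3).tolist())
q=shot("wrist","wrist0");o=ctrl.get_obs()
R=cv2.Rodrigues(q["rvec"])[0];c=-R.T@np.ravel(q["tvec"])
from scipy.spatial.transform import Rotation as Ro
T=Ro.from_quat(o["orientation"]).as_matrix()
print("T",T.round(3).tolist());print("cam in tool",(T.T@(c-o["tcp_pos"])).round(4),(T.T@R.T).round(3).tolist());print(q["intrinsics"])
E
```

```text
large [[0.396, 0.0], [0.459, -0.007], [0.563, -0.026]] yaw -8.9
small [[0.417, -0.206], [0.467, -0.203], [0.553, -0.201]] yaw 1.7
medium [[0.675, -0.324], [0.622, -0.312], [0.518, -0.292]] yaw 168.4
pl [[0.641, -0.114], [0.633, -0.11], [0.529, -0.094]] yaw 169.9
pm [[0.471, -0.4], [0.479, -0.4], [0.578, -0.405]] yaw -3.1
caddy [[0.625, 0.355], [0.585, 0.123], [0.453, 0.149], [0.494, 0.377]] [0.54  0.251 0.011]
holders [[0.554, 0.32], [0.544, 0.251], [0.528, 0.177]]
T [[0.974, 0.227, 0.0], [0.227, -0.974, -0.0], [0.0, 0.0, -1.0]]
cam in tool [ 0.0677 -0.0011 -0.1212] [[-0.0, -0.962, -0.273], [1.0, -0.0, 0.0], [-0.0, -0.273, 0.962]]
[[378.28238631   0.         279.55245509]
 [  0.         378.28238631 208.242322  ]
 [  0.           0.           1.        ]]
```

View pics/wrist0.png

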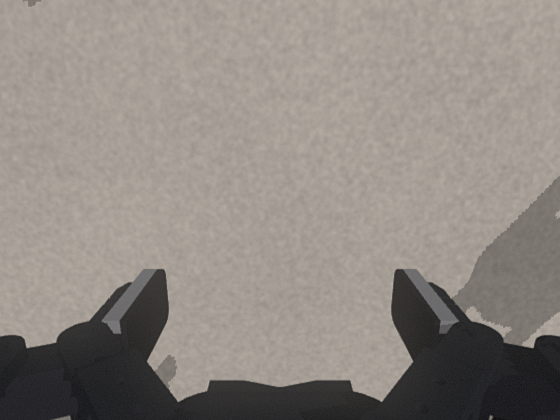

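The wrist view works: the TCP's ground point lies near the image centre, with up being tool +x. I'm moving to the medium syringe first.

send_rows([
  [45,-14,0],
  [45,-14,0],
  [45,-14,0],
  [45,-14,0],
  [45,-14,0],
  [45,-14,0],
  [45,-14,0],
  [45,-14,0],
], spin=[0,0,0,0,0,0,0,0], fingers=[1,1,1,1,1,1,1,1], grip_force=30)

```text
t: 1.9
tcp_pos: [0.4623, -0.3703, 0.253]
orientation: [0.994, 0.107, -0.001, 0.003]
wrist_force: [0.0, -1.0, 0.4]
gripper_width: 0.0854
```

send_rows([
  [37,-16,0],
  [37,-16,0],
  [37,-16,0],
  [0,0,0],
  [0,0,0],
  [0,0,0],
  [0,0,0],
], spin=[0,0,0,8,8,7,0], fingers=[1,1,1,1,1,1,1])

```text
t: 2.6
tcp_pos: [0.5725, -0.2899, 0.2516]
orientation: [0.996, -0.095, 0.002, 0.003]
wrist_force: [-1.0, 0.9, -1.0]
gripper_width: 0.0854
```

```bash
cat >> h.py <<'E'
from scipy.spatial.transform import Rotation as Ro
def tool():
    o=ctrl.get_obs();T=Ro.from_quat(o["orientation"]).as_matrix()
    return o["tcp_pos"],T,np.degrees(np.arctan2(T[1,0],T[0,0]))
def go(target,yaw=None):
    "shift in mm in tool axes now, tool axes after turning, spin deg"
    c,T,y=tool();d=np.array(target)-c;d[2]=target[2]-c[2]
    r={"shift_mm":(T.T@d*1000).round(1).tolist(),"tcp":c.round(4).tolist(),"yaw":round(y,1)}
    if yaw is not None: r["spin"]=round(y-yaw,1)
    return r
E
python3 - <<'E'
from h import *
p=shot("wrist","w1");print(go([.5765,-.3025,.25],-11.6))
for n in NAMES[1:5]: print(n,[(np.round(b["extent"]).tolist(),round(b["p"],2)) for b in boxes_of(p,n)][:5])
E
```

```text
{'shift_mm': [6.3, 11.6, 1.7], 'tcp': [0.5725, -0.2899, 0.2516], 'yaw': np.float64(-10.7), 'spin': np.float64(0.9)}
drawn_medium_mid [([339.0, 317.0, 31.0, 74.0], 0.81), ([425.0, 2.0, 31.0, 95.0], 0.72), ([267.0, 58.0, 42.0, 169.0], 0.62)]
drawn_large_mid [([0.0, 228.0, 63.0, 119.0], 0.77)]
pushed_medium_mid [([379.0, 143.0, 43.0, 120.0], 0.8)]
pushed_large_mid []
```

View pics/w1.png

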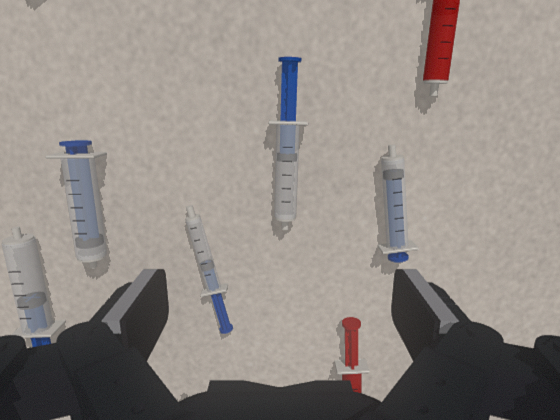

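The wrist view shows the drawn medium with its disc at (290,60), flange at (288,124) and nozzle at (284,228). It also shows the small with its flange at (214,292) and nozzle at (191,208). Red parts lie at (440,40) and (351,350). The pushed medium is at (396,205) and the pushed large at (84,200).

```bash
cat >> h.py <<'E'
def mid(p,disc,fl,noz,size):
    r,fx,nx,dx={"small":(.008,-41.5,53,-91),"medium":(.011,-46.5,58,-103),"large":(.0145,-51.5,63,-116)}[size]
    w=to_world(p,[disc,fl,noz],r)[:,:2];d=w[2]-w[0];L=np.linalg.norm(d);u=d/L
    est=[w[1]-u*fx/1000,w[2]-u*nx/1000,w[0]-u*dx/1000]
    print(size,"yaw",np.degrees(np.arctan2(u[1],u[0])).round(1),"len",L.round(4),nx-dx,"est",np.round(est,4).tolist())
    return np.mean(est,0),np.degrees(np.arctan2(u[1],u[0]))
E
python3 - <<'E'
from h import *
p=shot("wrist")
m,y=mid(p,(290,58),(288,124),(284,230),"medium");print(m.round(4));print(go([*m,.1],y-180))
m,y=mid(p,(227,331),(214,292),(191,208),"small");print(m.round(4))
E
```

```text
medium yaw 167.5 len 0.1626 161 est [[0.5719, -0.2979], [0.5716, -0.2976], [0.5732, -0.2979]]
[ 0.5722 -0.2978]
{'shift_mm': [0.9, 6.4, 151.9], 'tcp': [0.572, -0.2905, 0.2519], 'yaw': np.float64(-10.8), 'spin': np.float64(1.7)}
small yaw 1.5 len 0.144 144 est [[0.501, -0.1975], [0.5015, -0.1991], [0.5014, -0.1991]]
[ 0.5013 -0.1986]
```

send_rows([
  [1,4,38],
  [0,2,38],
  [0,0,38],
  [0,0,38],
  [0,0,30],
  [0,0,0],
], spin=[1.7,0,0,0,0,0], fingers=[1,1,1,1,1,1])

```text
t: 3.5
tcp_pos: [0.5756, -0.3019, 0.0689]
orientation: [0.994, -0.108, 0.007, 0.005]
wrist_force: [0.2, 0.4, -0.4]
gripper_width: 0.0855
```

```bash
python3 - <<'E'
from h import *
print(go([.5722,-.2978,.028],-12.5))
E
```

```text
{'shift_mm': [-4.8, -3.6, 40.8], 'tcp': [0.5756, -0.3019, 0.0689], 'yaw': np.float64(-12.4), 'spin': np.float64(0.1)}
```

send_rows([
  [-3,-2,14],
  [-2,-2,14],
  [0,0,10],
  [0,0,3],
  [0,0,0],
], spin=[0,0,0,0,0], fingers=[1,1,1,1,1])

```text
t: 4.0
tcp_pos: [0.5755, -0.3005, 0.0323]
orientation: [0.994, -0.107, 0.011, 0.007]
wrist_force: [0.1, -1.3, 0.5]
gripper_width: 0.0855
```

```bash
python3 - <<'E'
from h import *
print(go([.5722,-.2978,.027],-12.5), tool()[1].round(3).tolist())
E
```

```text
{'shift_mm': [-3.9, -2.0, 5.1], 'tcp': [0.5755, -0.3005, 0.0323], 'yaw': np.float64(-12.3), 'spin': np.float64(0.2)} [[0.977, -0.214, 0.02], [-0.214, -0.977, -0.016], [0.023, 0.011, -1.0]]
```

send_rows([
  [-5,-2,5],
  [0,0,0],
  [0,0,0],
  [0,0,0],
  [0,0,0],
  [0,0,0],
  [0,0,0],
], spin=[0,0,0,0,0,0,0], fingers=[1,1,-1,-1,-1,-1,-1])

```text
t: 4.7
tcp_pos: [0.573, -0.2988, 0.0306]
orientation: [0.994, -0.107, 0.014, 0.008]
wrist_force: [0.1, 0.7, 0.2]
gripper_width: 0.0207
```

```bash
python3 - <<'E'
from h import *
print(go([.5722,-.2978,.027],-12.5), tool()[1].round(3).tolist())
E
```

```text
{'shift_mm': [-1.1, -0.8, 3.5], 'tcp': [0.573, -0.2988, 0.0306], 'yaw': np.float64(-12.3), 'spin': np.float64(0.2)} [[0.977, -0.214, 0.025], [-0.213, -0.977, -0.019], [0.029, 0.013, -0.999]]
```

send_rows([
  [0,0,0],
  [-1,-1,6],
  [0,0,0],
  [0,0,0],
  [0,0,0],
], spin=[0,0,0,0,0], fingers=[-0.2,-0.2,-1,-1,-1])

```text
t: 5.2
tcp_pos: [0.5724, -0.2977, 0.0241]
orientation: [0.994, -0.107, 0.014, 0.008]
wrist_force: [-0.6, 0.2, 1.5]
gripper_width: 0.0211
```

```bash
python3 - <<'E'
from h import *
S=np.array([.530,.177])
print(go([*S,.12],-10.3), tool()[1].round(3).tolist(),ctrl.get_obs()["gripper_width"])
E
```

```text
{'shift_mm': [-139.8, -453.4, -106.1], 'tcp': [0.5724, -0.2977, 0.0241], 'yaw': np.float64(-12.3), 'spin': np.float64(-2.0)} [[0.977, -0.214, 0.026], [-0.213, -0.977, -0.019], [0.029, 0.013, -0.999]] 0.02114394228910353
```

send_rows([
  [0,0,-40],
  [0,0,-48],
  [0,-20,-48],
  [-12,-45,-40],
  [-15,-48,0],
  [-15,-48,0],
  [-15,-48,0],
  [-15,-48,0],
], spin=[0,0,0,0,0,0,0,0], fingers=[-1,-1,-1,-1,-1,-1,-1,-1])

```text
t: 6.0
tcp_pos: [0.5566, -0.0385, 0.1928]
orientation: [0.993, -0.113, 0.016, 0.008]
wrist_force: [0.5, 0.9, 0.2]
gripper_width: 0.021
```

```bash
python3 - <<'E'
from h import *
S=np.array([.530,.177])
print(go([*S,.25],-10.3), tool()[1].round(3).tolist(),ctrl.get_obs()["gripper_width"])
E
```

```text
{'shift_mm': [-72.4, -203.2, -62.1], 'tcp': [0.5566, -0.0385, 0.1928], 'yaw': np.float64(-13.0), 'spin': np.float64(-2.7)} [[0.974, -0.225, 0.03], [-0.225, -0.974, -0.019], [0.034, 0.012, -0.999]] 0.020962909365998938
```

send_rows([
  [-18,-48,-20],
  [-18,-48,-20],
  [-18,-48,-15],
  [-14,-44,0],
  [0,-10,0],
  [0,0,0],
], spin=[-1.5,-1,0,0,0,0], fingers=[-1,-1,-1,-1,-1,-1])

```text
t: 6.6
tcp_pos: [0.5256, 0.1662, 0.2385]
orientation: [0.996, -0.087, 0.015, 0.006]
wrist_force: [-0.2, -0.4, -0.2]
gripper_width: 0.0212
```

```bash
python3 - <<'E'
from h import *
p=shot("wrist","w2")
S=np.array([.530,.177])
print(go([*S,.25],-10.3), tool()[1].round(3).tolist(),ctrl.get_obs()["gripper_width"])
for n in NAMES[5:]: print(n,[(np.round(b["extent"]).tolist(),round(b["p"],2)) for b in boxes_of(p,n)][:5])
E
```

```text
{'shift_mm': [3.0, -12.1, -11.7], 'tcp': [0.5252, 0.1655, 0.2383], 'yaw': np.float64(-10.0), 'spin': np.float64(0.3)} [[0.984, -0.174, 0.028], [-0.174, -0.985, -0.015], [0.03, 0.01, -0.999]] 0.020583622311958493
seat_small [([150.0, 154.0, 46.0, 67.0], 0.62)]
seat_medium [([229.0, 166.0, 21.0, 52.0], 0.93)]
seat_large [([51.0, 151.0, 79.0, 68.0], 0.63)]
caddy [([42.0, 110.0, 268.0, 139.0], 0.9)]
```

View pics/w2.png

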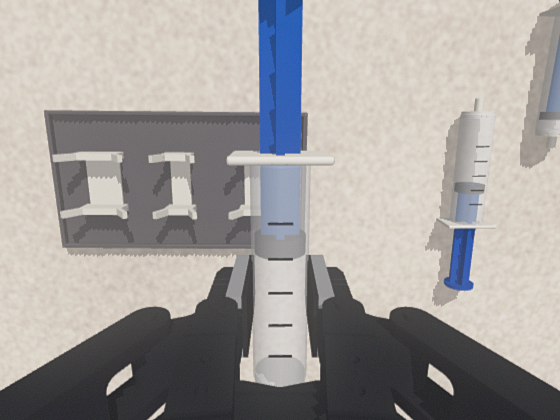

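The medium is held, with its flange at (280,160). The caddy's left rim corners are at (46,111) and (64,248). Support tips show for the large holder at (53,158), (123,155), (62,213), (127,210), and for the small holder at (150,158), (195,155), (153,214), (196,210).

```bash
python3 - <<'E'
from h import *
p=shot("wrist")
i=cv2.resize(p["img"][95:265,30:320],None,fx=2.7,fy=2.7,interpolation=cv2.INTER_CUBIC);cv2.imwrite("pics/w2c.png",i[:,:,::-1])
f=lambda l:to_world(p,l,.037)[:,:2]
L=f([(53,158),(123,155),(62,213),(127,210)]);s=f([(150,158),(195,155),(153,214),(196,210)]);M=f([(229,155),(232,214)])
print(L.round(4).tolist(),L.mean(0),s.mean(0),np.linalg.norm(L.mean(0)-s.mean(0)),M.tolist())
print(to_world(p,[(46,111),(64,248),(307,114)],.011)[:,:2].round(4).tolist())
E
```

```text
[[0.5861, 0.3458], [0.5779, 0.2868], [0.5384, 0.3535], [0.5307, 0.2967]] [0.55828048 0.32070868] [0.54523037 0.25101972] 0.0709003328914067 [[0.5617213688658573, 0.1983002066924939], [0.5103170068617842, 0.20666671740552334]]
[[0.6271, 0.3538], [0.5002, 0.3788], [0.5829, 0.1253]]
```

View pics/w2c.png

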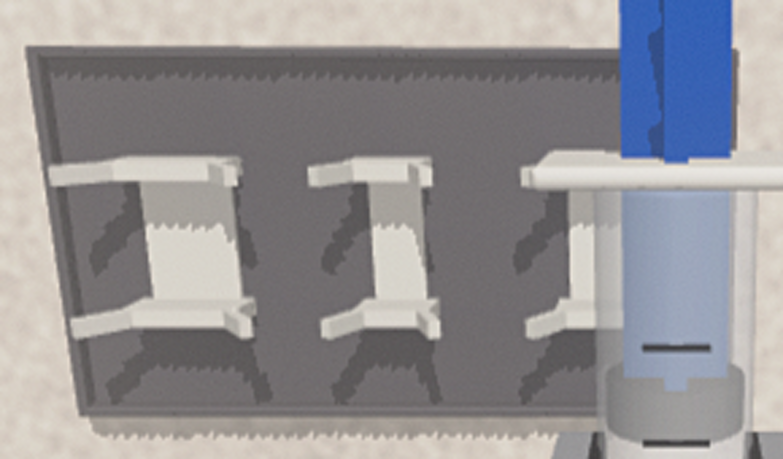

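```bash
python3 - <<'E'
from h import *
print(go([.5305,.179,.065],-11))
E
```

```text
{'shift_mm': [-3.4, -18.5, 172.9], 'tcp': [0.5257, 0.1629, 0.2381], 'yaw': np.float64(-10.3), 'spin': np.float64(0.7)}
```

send_rows([
  [-1,-10,30],
  [-1,-8,40],
  [-1,0,40],
  [0,0,35],
  [0,0,15],
  [0,0,0],
], spin=[0.7,0,0,0,0,0], fingers=[-1,-1,-1,-1,-1,-1])

```text
t: 7.5
tcp_pos: [0.5367, 0.1714, 0.075]
orientation: [0.995, -0.103, 0.018, 0.006]
wrist_force: [-0.2, 0.2, 0.2]
gripper_width: 0.0207
```

```bash
python3 - <<'E'
from h import *
print(go([.5305,.179,.0475],-11))
p=shot("wrist","w3")
E
```

```text
{'shift_mm': [-8.6, -6.4, 27.2], 'tcp': [0.5367, 0.1714, 0.075], 'yaw': np.float64(-11.8), 'spin': np.float64(-0.8)}
```

View pics/w3.png

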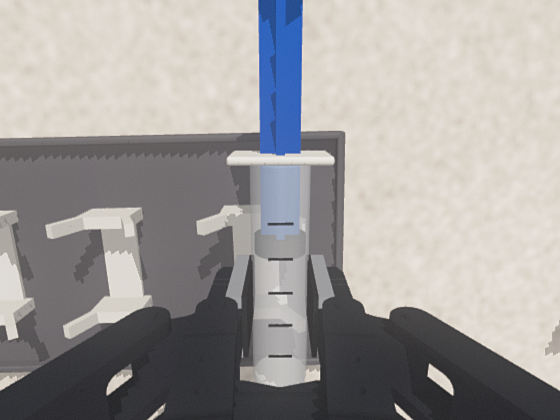

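The syringe hangs right of the holder centre; the caddy's right rim corner is at (344,132).

```bash
python3 - <<'E'
from h import *
p=shot("wrist")
c=to_world(p,[(344,132)],.011)[0,:2];u=np.array([.9816,-.191]);v=np.array([.191,.9816])
print(c,"seat from corner",c-u*.065+v*(.118-.072))
print(to_world(p,[(198,228),(49,232),(66,331)],.037)[:,:2].round(4))
E
```

```text
[0.58474684 0.12904711] seat from corner [0.52972884 0.18661571]
[[0.5584 0.2043]
 [0.5704 0.2699]
 [0.5218 0.279 ]]
```

send_rows([
  [-7,-9,4],
  [-4,-5,10],
  [0,0,7],
  [0,0,3],
  [0,0,0],
], spin=[-0.8,0,0,0,0], fingers=[-1,-1,-1,-1,-1])

```text
t: 8.1
tcp_pos: [0.5339, 0.1897, 0.0554]
orientation: [0.995, -0.095, 0.024, 0.004]
wrist_force: [-0.3, 0.2, -1.1]
gripper_width: 0.0211
```

```bash
python3 - <<'E'
from h import *
print(go([.530,.182,.0475],-11),ctrl.get_obs()["wrist_force"])
E
```

```text
{'shift_mm': [-2.7, 8.3, 7.8], 'tcp': [0.5339, 0.1897, 0.0554], 'yaw': np.float64(-10.9), 'spin': np.float64(0.1)} [-0.26734927  0.1642123  -1.07257819]
```

send_rows([
  [-3,6,0],
  [0,0,4],
  [0,0,3],
  [0,0,0],
], spin=[0,0,0,0], fingers=[-1,-1,-1,-1])

```text
t: 8.5
tcp_pos: [0.53, 0.1837, 0.0482]
orientation: [0.995, -0.095, 0.025, 0.004]
wrist_force: [-0.8, -0.1, -0.4]
gripper_width: 0.0208
```

```bash
python3 - <<'E'
from h import *
print(go([.530,.182,.0475],-11),ctrl.get_obs()["wrist_force"], tool()[1].round(3).tolist())
p=shot("wrist","w4");q=shot("scene")
i=cv2.resize(p["img"][120:400,0:400],None,fx=1.3,fy=1.3);j=cv2.resize(q["img"][200:270,320:450],(520,280),interpolation=cv2.INTER_CUBIC)
o=np.zeros((644,520,3),np.uint8)[:i.shape[0]+280];o[:i.shape[0]]=i;o[i.shape[0]:i.shape[0]+280]=j;cv2.imwrite("pics/w4c.png",cv2.resize(o,None,fx=.92,fy=.92)[:,:,::-1])
E
```

```text
{'shift_mm': [0.3, 1.6, 0.8], 'tcp': [0.53, 0.1837, 0.0482], 'yaw': np.float64(-10.9), 'spin': np.float64(0.1)} [-0.77911051 -0.12858018 -0.36241752] [[0.981, -0.189, 0.049], [-0.189, -0.982, -0.012], [0.05, 0.003, -0.999]]
```

View pics/w4c.png

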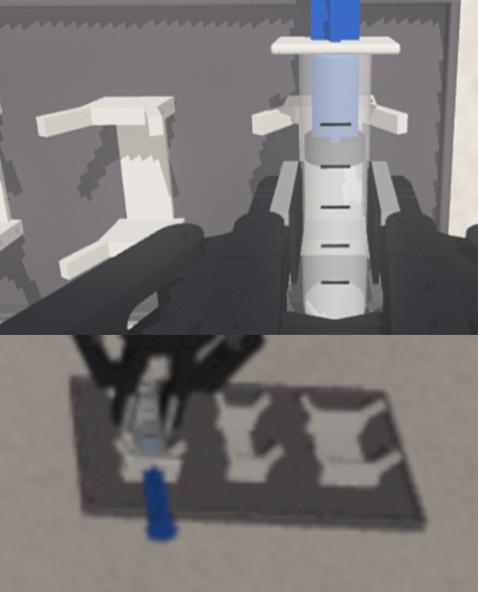

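Both barrel and notch arms look symmetric, with the tips centred on the barrel, and the height is at the seat. I'm releasing.

send_rows([
  [0,0,0],
  [0,0,0],
  [0,0,0],
  [0,0,-25],
  [0,0,-48],
  [0,0,-48],
  [0,0,-40],
  [0,0,0],
], spin=[0,0,0,0,0,0,0,0], fingers=[-0.1,-0.1,-0.1,-0.1,0.5,1,1,1])

```text
t: 9.4
tcp_pos: [0.5224, 0.1859, 0.2141]
orientation: [0.995, -0.095, 0.024, 0.004]
wrist_force: [0.9, -0.7, 0.5]
gripper_width: 0.0854
```

```bash
python3 - <<'E'
from h import *
p=shot("wrist","w5")
print(go([.5013,-.1986,.2],1.5), tool()[1].round(3).tolist())
E
```

```text
{'shift_mm': [52.8, 380.8, 16.2], 'tcp': [0.521, 0.1855, 0.2117], 'yaw': np.float64(-10.9), 'spin': np.float64(-12.4)} [[0.981, -0.189, 0.042], [-0.189, -0.982, -0.014], [0.044, 0.006, -0.999]]
```

View pics/w5.png

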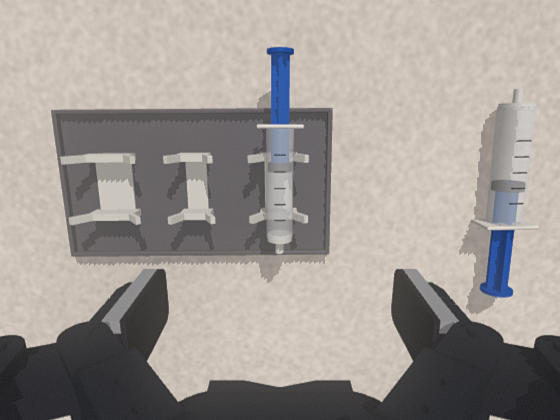

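The medium is seated, with its flange at (280,127), nozzle at (279,252) and the supports at rows 158 and 216. The drawn large has its disc at (497,291), flange at (505,224) and nozzle at (517,91). The caddy corners are at (53,111), (332,110), (329,255) and (73,255).

```bash
python3 - <<'E'
from h import *
p=shot("wrist")
m,y=mid(p,(497,292),(506,224),(517,91),"large");print(m)
c=to_world(p,[(53,111),(332,110),(329,255),(73,255)],.011)[:,:2];C=c.mean(0);print(c.round(4).tolist(),C,[np.linalg.norm(c[i]-c[i-1]).round(4) for i in range(4)])
a=c[0]-c[1]+c[3]-c[2];a/=np.linalg.norm(a);print("yaw",np.degrees(np.arctan2(a[1],a[0]))-90,[(C+k*.072*a).round(4).tolist() for k in(1,0,-1)])
w=to_world(p,[(280,50),(280,127),(279,252)],.034)[:,:2];u=(w[2]-w[0])/np.linalg.norm(w[2]-w[0]);print("medium",w[1]+u*.0465,w[2]-u*.058,w[0]+u*.103,np.degrees(np.arctan2(u[1],u[0])))
print(go([*m,.2],y))
E
```

```text
large yaw -8.6 len 0.1781 179 est [[0.5058, -0.0143], [0.5044, -0.0121], [0.5053, -0.0122]]
[ 0.50518232 -0.01288207]
[[0.6236, 0.3563], [0.5805, 0.1288], [0.4548, 0.1517], [0.4993, 0.3795]] [0.53957646 0.25406479] [np.float64(0.1264), np.float64(0.2316), np.float64(0.1277), np.float64(0.2322)]
yaw -10.887109029228085 [[0.5532, 0.3248], [0.5396, 0.2541], [0.526, 0.1834]]
medium [0.530014  0.1829926] [0.5314693  0.18300736] [0.52978665 0.18334105] 168.782955197148
{'shift_mm': [23.0, 197.0, 11.8], 'tcp': [0.5195, 0.185, 0.2094], 'yaw': np.float64(-10.9), 'spin': np.float64(-2.3)}
```

send_rows([
  [5,40,10],
  [5,45,15],
  [5,45,15],
  [5,40,25],
  [3,27,30],
  [0,0,30],
  [0,0,0],
], spin=[-2.3,0,0,0,0,0,0], fingers=[1,1,1,1,1,1,1])

```text
t: 10.2
tcp_pos: [0.5089, -0.0199, 0.0733]
orientation: [0.997, -0.072, 0.012, 0.005]
wrist_force: [-1.3, 0.4, -0.4]
gripper_width: 0.0854
```

```bash
python3 - <<'E'
from h import *
print(go([.505,-.013,.028],-8.6), tool()[1].round(3).tolist())
E
```

```text
{'shift_mm': [-6.0, -6.6, 45.1], 'tcp': [0.5089, -0.0199, 0.0733], 'yaw': np.float64(-8.3), 'spin': np.float64(0.3)} [[0.989, -0.144, 0.023], [-0.144, -0.99, -0.012], [0.024, 0.009, -1.0]]
```

send_rows([
  [-3,-4,15],
  [-3,-3,15],
  [0,0,12],
  [0,0,3],
  [0,0,0],
], spin=[0,0,0,0,0], fingers=[1,1,0.6,0.3,0.3])

```text
t: 10.7
tcp_pos: [0.5023, -0.0113, 0.0249]
orientation: [0.997, -0.072, 0.008, 0.005]
wrist_force: [0.2, -0.1, 0.5]
gripper_width: 0.0555
```

```bash
python3 - <<'E'
from h import *
print(go([.505,-.013,.028],-8.6), tool()[1].round(3).tolist())
E
```

```text
{'shift_mm': [3.0, 1.3, -3.1], 'tcp': [0.5023, -0.0113, 0.0249], 'yaw': np.float64(-8.2), 'spin': np.float64(0.4)} [[0.99, -0.143, 0.015], [-0.143, -0.99, -0.011], [0.017, 0.009, -1.0]]
```

send_rows([
  [3,1,-2],
  [0,0,0],
  [0,0,0],
  [0,0,0],
  [0,0,0],
  [0,0,0],
], spin=[0.3,0,0,0,0,0], fingers=[0.3,-1,-1,-1,-1,-1])

```text
t: 11.3
tcp_pos: [0.5078, -0.0128, 0.03]
orientation: [0.997, -0.074, 0.011, 0.005]
wrist_force: [0.0, -0.5, -0.6]
gripper_width: 0.0281
```

```bash
python3 - <<'E'
from h import *
print(go([.555,.325,.15],-10.9), tool()[1].round(3).tolist(),ctrl.get_obs()["gripper_width"])
E
```

```text
{'shift_mm': [-0.5, -340.0, -123.1], 'tcp': [0.5078, -0.0128, 0.03], 'yaw': np.float64(-8.5), 'spin': np.float64(2.4)} [[0.989, -0.148, 0.021], [-0.148, -0.989, -0.012], [0.022, 0.009, -1.0]] 0.028109162861570114
```

send_rows([
  [0,0,-45],
  [0,0,-48],
  [0,-25,-40],
  [0,-45,0],
  [0,-48,0],
  [0,-48,0],
  [0,-48,0],
  [0,-48,0],
], spin=[0,0,0,1.2,1.2,0,0,0], fingers=[-1,-1,-1,-1,-1,-1,-1,-1])

```text
t: 12.1
tcp_pos: [0.5526, 0.2491, 0.1658]
orientation: [0.995, -0.102, 0.01, 0.005]
wrist_force: [0.9, 0.0, -0.3]
gripper_width: 0.0277
```

```bash
python3 - <<'E'
from h import *
print(go([.5577,.3245,.15],-10.9), tool()[1].round(3).tolist(),ctrl.get_obs()["gripper_width"])
E
```

```text
{'shift_mm': [-10.5, -75.0, 15.0], 'tcp': [0.5526, 0.2491, 0.1658], 'yaw': np.float64(-11.7), 'spin': np.float64(-0.8)} [[0.979, -0.202, 0.018], [-0.202, -0.979, -0.012], [0.02, 0.008, -1.0]] 0.027747004193682975
```

send_rows([
  [-5,-35,0],
  [-4,-32,10],
  [0,-4,25],
  [0,0,25],
  [0,0,20],
  [0,0,0],
], spin=[-0.8,0,0,0,0,0], fingers=[-1,-1,-1,-1,-1,-1])

```text
t: 12.7
tcp_pos: [0.5601, 0.333, 0.0824]
orientation: [0.996, -0.09, 0.012, 0.002]
wrist_force: [-0.3, -0.9, -0.7]
gripper_width: 0.0276
```

```bash
python3 - <<'E'
from h import *
print(go([.5577,.3245,.053],-10.9), tool()[1].round(3).tolist(),ctrl.get_obs()["gripper_width"])
shot("wrist","w6")
E
```

```text
{'shift_mm': [-1.6, 8.7, 29.4], 'tcp': [0.5601, 0.333, 0.0824], 'yaw': np.float64(-10.3), 'spin': np.float64(0.6)} [[0.984, -0.178, 0.023], [-0.178, -0.984, -0.007], [0.024, 0.003, -1.0]] 0.027610747237780342
```

View pics/w6.png

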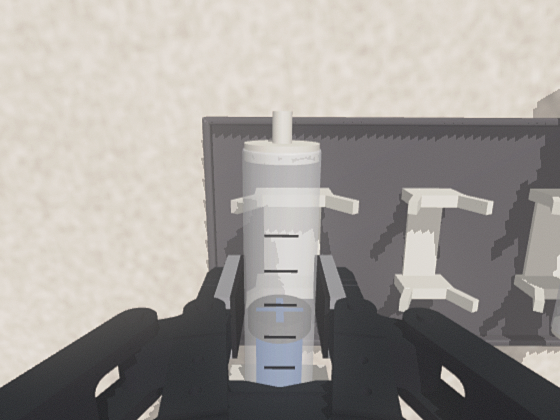

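The held large sits left of its notch: the tips span 231 to 358 and the barrel is centred at 282. I'm shifting by +8 mm in tool y and lowering.

send_rows([
  [-1,5,5],
  [-1,2,10],
  [0,0,8],
  [0,0,2],
  [0,0,0],
], spin=[0.5,0,0,0,0], fingers=[-1,-1,-1,-1,-1])

```text
t: 13.25
tcp_pos: [0.5603, 0.3259, 0.0607]
orientation: [0.995, -0.095, 0.015, 0.0]
wrist_force: [1.1, 1.0, 0.1]
gripper_width: 0.0276
```

```bash
python3 - <<'E'
from h import *
print(go([.5577,.3245,.053],-10.9), tool()[1].round(3).tolist(),ctrl.get_obs()["wrist_force"])
E
```

```text
{'shift_mm': [-2.5, 1.9, 7.6], 'tcp': [0.5603, 0.3259, 0.0607], 'yaw': np.float64(-10.9), 'spin': np.float64(-0.0)} [[0.981, -0.19, 0.03], [-0.19, -0.982, -0.004], [0.03, -0.002, -1.0]] [1.13182745 1.04415416 0.06291067]
```

send_rows([
  [-2,1,4],
  [-1,0,4],
  [0,0,1],
  [0,0,0],
], spin=[0,0,0,0], fingers=[-1,-1,-1,-1])

```text
t: 13.65
tcp_pos: [0.5581, 0.3257, 0.0521]
orientation: [0.995, -0.095, 0.016, -0.0]
wrist_force: [0.5, -0.9, 1.4]
gripper_width: 0.0281
```

```bash
python3 - <<'E'
from h import *
print(go([.5577,.3245,.053],-10.9), tool()[1].round(3).tolist(),ctrl.get_obs()["wrist_force"])
E
```

```text
{'shift_mm': [-0.1, 1.3, -0.9], 'tcp': [0.5581, 0.3257, 0.0521], 'yaw': np.float64(-10.9), 'spin': np.float64(-0.0)} [[0.981, -0.19, 0.032], [-0.19, -0.982, -0.003], [0.032, -0.004, -0.999]] [ 0.51662139 -0.90399828  1.40166183]
```

send_rows([
  [0,0,0],
  [0,0,0],
  [0,0,0],
  [0,0,-25],
  [0,0,-48],
  [0,0,-48],
  [0,15,-35],
  [0,0,0],
], spin=[0,0,0,0,0,0,0,0], fingers=[0.05,0.05,0.05,0.05,0.5,1,1,1])

```text
t: 14.45
tcp_pos: [0.5498, 0.3114, 0.2118]
orientation: [0.995, -0.095, 0.015, 0.001]
wrist_force: [0.3, 0.7, -0.5]
gripper_width: 0.0855
```

```bash
python3 - <<'E'
from h import *
p=shot("wrist","w7")
print(go([.5013,-.1986,.2],1.5), tool()[1].round(3).tolist())
E
```

```text
{'shift_mm': [49.2, 510.2, 10.7], 'tcp': [0.5491, 0.3118, 0.2096], 'yaw': np.float64(-10.9), 'spin': np.float64(-12.4)} [[0.982, -0.189, 0.026], [-0.189, -0.982, -0.005], [0.027, -0.0, -1.0]]
```

View pics/w7.png

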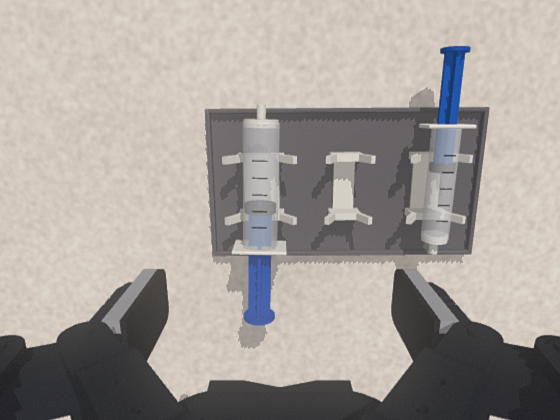

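Both syringes lie centred in their notches, the large at column 260 and the medium at column 438. The small holder's support tips are at (327,160), (375,160), (328,220) and (371,217).

```bash
python3 - <<'E'
from h import *
p=shot("wrist")
s=to_world(p,[(327,160),(375,160),(328,220),(371,217)],.035)[:,:2];print("small seat",s.mean(0))
for nm,px,z,a,b,c in (("L",[(259,322),(260,247),(261,103)],.0375,.116,.0515,.063),("M",[(456,48),(446,126),(433,253)],.034,.103,.0465,.058)):
    w=to_world(p,px,z)[:,:2];u=(w[2]-w[0])/np.linalg.norm(w[2]-w[0]);print(nm,w[0]+u*a,w[1]+u*b,w[2]-u*c,np.degrees(np.arctan2(u[1],u[0])))
E
```

```text
small seat [0.54195472 0.25589094]
L [0.5545839  0.32689143] [0.55924584 0.32562299] [0.55955725 0.32582247] -12.130542988348775
M [0.53130069 0.18408522] [0.5318859  0.18495202] [0.53188083 0.18397035] 168.7995469122204
```

send_rows([
  [4,45,0],
  [4,48,0],
  [4,48,0],
  [4,48,0],
  [4,48,0],
  [4,48,0],
  [4,48,0],
  [4,48,0],
], spin=[0,0,0,0,0,0,0,0], fingers=[1,1,1,1,1,1,1,1])

```text
t: 15.35
tcp_pos: [0.5008, -0.0729, 0.1921]
orientation: [0.996, -0.088, -0.001, 0.002]
wrist_force: [1.5, -0.7, 0.5]
gripper_width: 0.0853
```

```bash
python3 - <<'E'
from h import *
print(go([.5013,-.1986,.15],1.5), tool()[1].round(3).tolist())
E
```

```text
{'shift_mm': [22.6, 123.5, 42.5], 'tcp': [0.5008, -0.0729, 0.1921], 'yaw': np.float64(-10.1), 'spin': np.float64(-11.6)} [[0.984, -0.175, -0.002], [-0.175, -0.984, -0.004], [-0.001, 0.004, -1.0]]
```

send_rows([
  [8,42,0],
  [8,42,0],
  [6,38,0],
  [0,0,20],
  [0,0,10],
  [0,0,0],
], spin=[0,0,0,-8,-3.6,0], fingers=[1,1,1,1,1,1])

```text
t: 15.95
tcp_pos: [0.4932, -0.2067, 0.149]
orientation: [1.0, 0.012, -0.01, -0.002]
wrist_force: [0.3, 0.4, -1.1]
gripper_width: 0.0857
```

```bash
python3 - <<'E'
from h import *
shot("wrist","w8")
print(go([.5013,-.1986,.06],1.5), tool()[1].round(3).tolist())
E
```

```text
{'shift_mm': [10.2, -7.1, 89.1], 'tcp': [0.4931, -0.2063, 0.1493], 'yaw': np.float64(1.3), 'spin': np.float64(-0.2)} [[1.0, 0.023, -0.021], [0.023, -1.0, 0.004], [-0.021, -0.004, -1.0]]
```

View pics/w8.png

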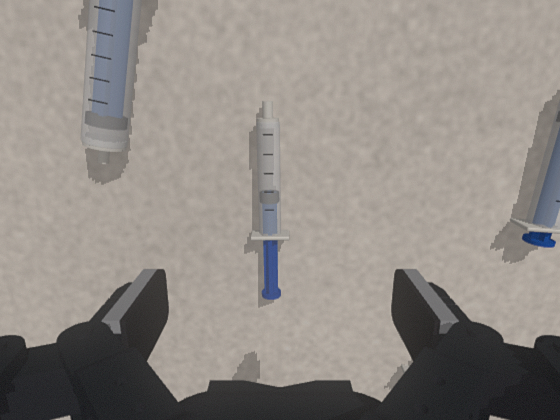

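The drawn small is visible with its disc at (271,294), flange at (270,237) and nozzle at (267,101).

```bash
python3 - <<'E'
from h import *
p=shot("wrist")
m,y=mid(p,(271,296),(270,237),(267,101),"small");print(m,y,go([*m,.06],y),go([*m,.0245])["shift_mm"])
E
```

```text
small yaw 2.0 len 0.1458 144 est [[0.5022, -0.1972], [0.5044, -0.197], [0.5027, -0.197]]
[ 0.50311193 -0.1970765 ] 1.9519000730978995 {'shift_mm': [11.3, -8.6, 90.1], 'tcp': [0.4937, -0.2062, 0.1502], 'yaw': np.float64(1.3), 'spin': np.float64(-0.6)} [12.0, -8.5, 125.6]
```

send_rows([
  [5,-4,30],
  [5,-3,35],
  [2,-1,30],
  [0,0,10],
  [0,0,0],
], spin=[-0.5,0,0,0,0], fingers=[1,0.8,0.3,0.0,0.0])

```text
t: 16.55
tcp_pos: [0.5077, -0.1958, 0.0446]
orientation: [1.0, 0.015, -0.007, -0.001]
wrist_force: [0.1, -0.1, 0.9]
gripper_width: 0.0425
```

```bash
python3 - <<'E'
from h import *
print(go([.5025,-.1978,.0235],1.9), tool()[1].round(3).tolist())
E
```

```text
{'shift_mm': [-4.9, 1.9, 21.1], 'tcp': [0.5077, -0.1958, 0.0446], 'yaw': np.float64(1.7), 'spin': np.float64(-0.2)} [[0.999, 0.029, -0.013], [0.029, -1.0, 0.001], [-0.013, -0.001, -1.0]]
```

send_rows([
  [-3,1,10],
  [-2,1,8],
  [0,0,2],
  [0,0,0],
], spin=[0,0,0,0], fingers=[0,0,0,0])

```text
t: 16.95
tcp_pos: [0.5042, -0.1988, 0.0267]
orientation: [1.0, 0.015, -0.004, 0.001]
wrist_force: [0.1, -0.2, 0.3]
gripper_width: 0.0425
```

```bash
python3 - <<'E'
from h import *
print(go([.5025,-.1978,.0245],1.9), ctrl.get_obs()["wrist_force"])
E
```

```text
{'shift_mm': [-1.7, -1.1, 2.2], 'tcp': [0.5042, -0.1988, 0.0267], 'yaw': np.float64(1.7), 'spin': np.float64(-0.2)} [ 0.11244785 -0.19156152  0.28307691]
```

send_rows([
  [-1,-1,2],
  [0,0,0],
  [0,0,0],
  [0,0,0],
  [0,0,0],
], spin=[0,0,0,0,0], fingers=[0,-1,-1,-1,-1])

```text
t: 17.45
tcp_pos: [0.5043, -0.1986, 0.0264]
orientation: [1.0, 0.014, -0.002, 0.002]
wrist_force: [0.5, 0.3, -0.6]
gripper_width: 0.0149
```

```bash
python3 - <<'E'
from h import *
print(go([.542,.2555,.17],-10.9), ctrl.get_obs()["gripper_width"])
E
```

```text
{'shift_mm': [50.0, -452.4, -145.3], 'tcp': [0.5043, -0.1986, 0.0264], 'yaw': np.float64(1.6), 'spin': np.float64(12.5)} 0.014939053694210672
```

send_rows([
  [0,0,-45],
  [0,0,-48],
  [0,0,-48],
  [10,-40,-10],
  [10,-46,0],
  [10,-46,0],
  [3,-48,0],
  [0,-48,0],
], spin=[0,0,0,0,4,8,0,0], fingers=[-1,-1,-1,-1,-1,-1,-1,-1])

```text
t: 18.25
tcp_pos: [0.5579, 0.0255, 0.1831]
orientation: [0.995, -0.097, -0.0, 0.002]
wrist_force: [0.9, -0.4, -0.1]
gripper_width: 0.0147
```

```bash
python3 - <<'E'
from h import *
print(go([.5435,.2553,.16],-10.9), ctrl.get_obs()["gripper_width"])
E
```

```text
{'shift_mm': [-58.6, -222.7, 22.3], 'tcp': [0.5579, 0.0255, 0.1831], 'yaw': np.float64(-11.2), 'spin': np.float64(-0.3)} 0.014662750595637635
```

send_rows([
  [-12,-45,0],
  [-12,-45,0],
  [-12,-45,0],
  [-12,-45,0],
  [-8,-30,10],
  [0,0,30],
  [0,0,25],
  [0,0,0],
], spin=[-0.3,0,0,0,0,0,0,0], fingers=[-1,-1,-1,-1,-1,-1,-1,-1])

```text
t: 19.05
tcp_pos: [0.5431, 0.2608, 0.117]
orientation: [0.996, -0.09, 0.003, -0.001]
wrist_force: [-1.2, -0.5, 0.4]
gripper_width: 0.0141
```

```bash
python3 - <<'E'
from h import *
print(go([.5435,.2553,.0494],-10.9), tool()[1].round(3).tolist(),ctrl.get_obs()["gripper_width"])
shot("wrist","w9")
E
```

```text
{'shift_mm': [1.0, 5.5, 67.6], 'tcp': [0.5431, 0.2608, 0.117], 'yaw': np.float64(-10.3), 'spin': np.float64(0.6)} [[0.984, -0.179, 0.006], [-0.179, -0.984, 0.001], [0.006, -0.002, -1.0]] 0.01405405783414299
```

View pics/w9.png

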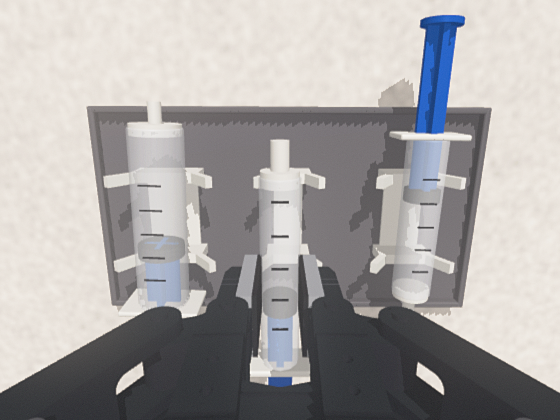

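The small hangs straight over its holder, about 5 mm left of centre; both neighbours are still in place.

send_rows([
  [1,3,10],
  [0,2,20],
  [0,0,18],
  [0,0,8],
  [0,0,0],
], spin=[0.5,0,0,0,0], fingers=[-1,-1,-1,-1,-1])

```text
t: 19.6
tcp_pos: [0.5494, 0.2544, 0.0658]
orientation: [0.995, -0.097, 0.009, -0.003]
wrist_force: [-0.6, -0.7, 0.0]
gripper_width: 0.015
```

```bash
python3 - <<'E'
from h import *
print(go([.5435,.2553,.0494],-10.9), tool()[1].round(3).tolist(),ctrl.get_obs()["wrist_force"])
E
```

```text
{'shift_mm': [-6.3, 0.4, 16.3], 'tcp': [0.5494, 0.2544, 0.0658], 'yaw': np.float64(-11.1), 'spin': np.float64(-0.2)} [[0.981, -0.192, 0.018], [-0.192, -0.981, 0.004], [0.017, -0.008, -1.0]] [-0.6308325  -0.67561043  0.0145046 ]
```

send_rows([
  [-4,0,6],
  [-3,0,6],
  [0,0,4],
  [0,0,0],
], spin=[0,0,0,0], fingers=[-1,-1,-1,-1])

```text
t: 20.0
tcp_pos: [0.5441, 0.2558, 0.0512]
orientation: [0.995, -0.097, 0.011, -0.004]
wrist_force: [0.2, 0.4, -0.5]
gripper_width: 0.0146
```

```bash
python3 - <<'E'
from h import *
print(go([.5435,.2553,.0494],-10.9), tool()[1].round(3).tolist(),ctrl.get_obs()["wrist_force"])
E
```

```text
{'shift_mm': [-0.6, 0.6, 1.8], 'tcp': [0.5441, 0.2558, 0.0512], 'yaw': np.float64(-11.2), 'spin': np.float64(-0.3)} [[0.981, -0.194, 0.022], [-0.194, -0.981, 0.006], [0.021, -0.01, -1.0]] [ 0.18713099  0.39054946 -0.46715317]
```

Within 1 mm sideways and 2 mm high. I'll lower the last bit and release.

send_rows([
  [0,0,2],
  [0,0,0],
  [0,0,0],
  [0,0,0],
  [0,0,-25],
  [0,0,-48],
  [0,0,-48],
  [0,0,-40],
], spin=[0,0,0,0,0,0,0,0], fingers=[-1,-0.2,-0.2,-0.2,-0.2,-0.2,0.5,1])

```text
t: 20.8
tcp_pos: [0.5368, 0.2536, 0.2082]
orientation: [0.995, -0.097, 0.004, -0.001]
wrist_force: [1.3, 0.0, -0.2]
gripper_width: 0.0618
```

```bash
python3 - <<'E'
from h import *
p=shot("wrist","w10");t=shot("top");s=shot("scene")
a=cv2.resize(p["img"][20:350],None,fx=.9,fy=.9);b=cv2.resize(t["img"][100:300,140:440],(252,168),interpolation=cv2.INTER_AREA);c=cv2.resize(s["img"][200:270,330:440],(252,168),interpolation=cv2.INTER_CUBIC)
o=np.zeros((a.shape[0]+168,504,3),np.uint8);o[:a.shape[0]]=a;o[a.shape[0]:,:252]=b;o[a.shape[0]:,252:]=c
cv2.imwrite("pics/w10c.png",o[:,:,::-1]);print(tool())
E
```

```text
(array([0.53911589, 0.25450476, 0.21000772]), array([[ 0.98104112, -0.19321413,  0.01505418],
       [-0.19328258, -0.98113785,  0.00321916],
       [ 0.01414824, -0.00606784, -0.9998815 ]]), np.float64(-11.14554421570498))
```

View pics/w10c.png

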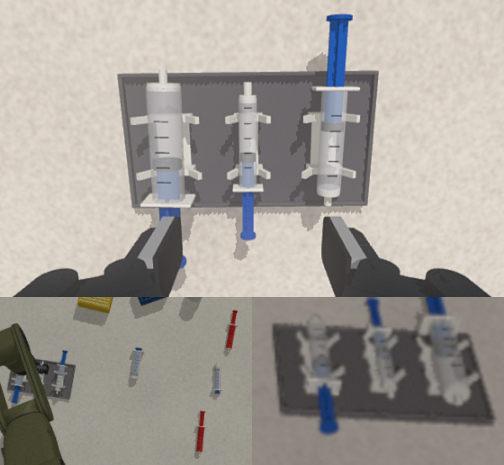

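```bash
python3 - <<'E'
from h import *
p=shot("wrist");g=lambda l:np.array(l,float)/.9+[0,20]
S=(to_world(p,g([(227,121),(270,119),(228,176),(270,173)]),.035)[:,:2].mean(0),to_world(p,g([(133,121),(201,121),(134,177),(198,175)]),.035)[:,:2].mean(0),to_world(p,g([(305,121),(354,118),(303,175),(353,175)]),.035)[:,:2].mean(0))
for nm,px,z,q,s in (("S",[(248,188),(248,83)],.031,(.0415,.053),S[0]),("L",[(168,201),(163,70)],.0375,(.0515,.063),S[1]),("M",[(336,88),(328,206)],.034,(.0465,.058),S[2])):
    w=to_world(p,g(px),z)[:,:2];d=w[1]-w[0];u=d/np.linalg.norm(d);a,b=w[0]+u*q[0],w[1]-u*q[1]
    e=((a+b)/2-s)*1000;print(nm,"mid",a.round(4),b.round(4),"seat",s.round(4),"along",(e@u).round(1),"across",(e@[-u[1],u[0]]).round(1),"yaw",np.degrees(np.arctan2(u[1],u[0])).round(1))
E
```

```text
S mid [0.5484 0.2575] [0.5485 0.2574] seat [0.5456 0.2573] along 2.7 across 0.7 yaw -11.3
L mid [0.5617 0.3285] [0.563  0.3282] seat [0.5586 0.3295] along 4.0 across -0.3 yaw -12.7
M mid [0.5364 0.1836] [0.5339 0.1841] seat [0.5319 0.1876] along -3.9 across 3.1 yaw 168.5
```

```bash
python3 -c "
from h import *
print(ctrl.close_job())"
```

```text
the job is handed in; nothing more can be done
None
```

I put all three pulled-out syringes (medium, large, then small) in the notches for their sizes and handed the job in at about 21 s of the 93 s limit.

- **Lengthwise position:** by the last wrist picture each barrel's middle is within about 4 mm of its seat point along the notches, against 12 mm allowed.
- **Sideways position:** small and large are within 1 mm. The medium read 3 mm, more than its notch's roughly 1 mm of play. I put that down to pixel reading, because the picture shows it lying in the notch.
- **Angle:** each barrel is within about 2° of the notches.
- **Height:** I did not measure it. I set the release heights to match the notch floors and judged by eye from the pictures that the barrels rest right down.
- **Left alone:** I did not touch the two pushed-in syringes or the red look-alikes. In the last top view they appear where they started, but I did not re-measure them.
- **Forces:** the wrist force readings stayed around 2 N or less, and the gripper was clear at the end.

The tool tilted by up to about 3° while the rows ran, which did not upset any grasp or placing.

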